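Divider board and clip for the records tray

TASK

Stand the divider board upright in the middle of the empty bay of the records tray, centred between the two wire hoops and in line with them, and let go of it. Then take the spring clip off the tray's front rim by squeezing its handles, and hold it wide open astride the middle of the board's top edge, the edge well inside the jaws and neither jaw touching it, ready for a list to be slipped in; finish while still holding the clip open there. Leave the record bundles, the card box and the mug where they are, and never let the clip bite or press on the board.

Things in the scene. Friction and masses are not known exactly. Their poses are not given: they have to be found in the camera images.
- tray: fixed cream steel tray, 300 mm front to back (its x), 440 mm wide (its y), walls 65 mm high and 5 mm thick, floor 4 mm thick; origin at the middle of its underside, x towards its back wall, z up. The front rim is the top of the wall whose middle is at x = -147.5 mm. Two black wire hoops, 186 mm long along x and 128 mm high, stand at y = -70 and +70 mm
- bay (a point): middle of the empty bay between the two hoops, on the tray's floor (4 mm above the bench); axes as the tray's
- board: loose divider board, 0.35 to 0.75 kg: grey plastic upright 180 mm long (its x), 8 mm thick (its y), flat top edge 170 mm above its underside, on a steel foot 160 x 80 x 5 mm; blank label holders on both faces; origin at the middle of the foot's underside, z up. It starts on the bench left or right of the tray
- clip: half a (handle and lip at -x) of a large steel bulldog clip, about 100 g, parked shut on the tray's front rim, handles up, lips 16 mm down over the rim. Parked: origin midway between the lip edges, x across the jaws (as the tray's x), y along the pivot, z up. Squeezed evenly, each half turns by half the opening angle, so this body then leans by half of it
- clip_jaw (a joint): opening of the clip in rad: 0 parked on the rim (5 mm between the lips), 0.5 wide open at its stop (26 mm between the lip edges, 21 mm over the handle ends); -0.12 lips together. A spring shuts it: about 7 N on each handle end at 0 and 15 N at 0.5
- clip_pivot (a point): middle of the clip's pivot, 42 mm above the lip edges when parked; it stays midway between the handles when both halves open evenly. Jaws: lips 60 mm wide along y, 12 mm high, 3 mm thick, 30 mm of free depth above the lip edges
- handle_a (a point): middle of the rolled end of half a's handle, where it is squeezed: a roll of 8 mm diameter, 28 mm long along y, parked 102 mm above the lip edges and 22 mm to -x of the pivot
- handle_b (a point): the same point on half b's handle, parked 22 mm to +x of the pivot (52 mm over the outsides of both rolls)
- lip_a (a point): middle of the lower edge of half a's lip, on its inner face (42 mm below the pivot when parked)
- lip_b (a point): the same point on half b's lip (the half at +x)
- bundle_thick: bystander: loose bundle of buff record envelopes, 178 x 54 x 127 mm high, standing in the tray to one side of the bay; origin at the middle of its underside
- bundle_thin: bystander: loose bundle of buff record envelopes, 178 x 38 x 127 mm high, standing in the tray on the other side of the bay; origin at the middle of its underside
- card_box: bystander: grey steel card-index box, 164 x 114 x 105 mm high, on the bench on the other side of the tray from the board; origin at the middle of its underside
- mug: bystander: white mug, 80 mm wide, 92 mm high, handle at its +y, on the bench to the left near the robot; origin at the middle of its underside
Things that resemble listed ones, but are neither listed nor needed, are in the scene too. There is more than one size of the clip; the job needs the largest.

How it is judged:
On the way, in this order (a step that is already met when the one before it is completed fails the run):
1. the board stands in the empty bay, centred between the hoops and in line with them, let go (x of board in the frame of bay between -0.03 and 0.03 m and y of board in the frame of bay between -0.012 and 0.012 m and z of board in the frame of bay below 0.003 m and angle between the x axis of board and the x axis of bay, either way round below 0.1 rad and angle between board's own z axis and vertical below 0.05 rad and contact force between the fingers and board below 0.05 N), for 0.2 s.
2. the clip is squeezed open and lifted clear of the rim (value of joint clip_jaw above 0.25 rad and contact force between clip and the fingers above 2 N and contact force between clip and tray below 0.05 N and height (world z) of clip_pivot above 0.115 m), for 0.2 s.
At the end, for the whole second after the job is handed in: Board free in the bay: 12 mm of midway between the hoops, 30 mm front to back, 0.1 rad of their line. Clip still held, at rest, open 0.25 rad or more, lips astride the board, each 1.5 mm clear, edges 8 mm or more below its top, 30 mm of its middle, 0.15 rad of its line; touching only the fingers (all of step 1 and contact force between each of the arm, clip and board below 0.05 N and value of joint clip_jaw above 0.25 rad and contact force between clip and the fingers above 2 N and contact force between clip and tray below 0.05 N and x of clip_pivot in the frame of board between -0.03 and 0.03 m and angle between the y axis of clip and the x axis of board, either way round below 0.15 rad and z of each of lip_a, lip_b in the frame of board below 0.162 m and z of clip_pivot in the frame of board above 0.17 m and ((y of lip_a in the frame of board above 0.0055 m and y of lip_b in the frame of board below -0.0055 m) or (y of lip_b in the frame of board above 0.0055 m and y of lip_a in the frame of board below -0.0055 m)) and linear speed of clip below 0.03 m/s); the arm keeps its last pose, push and grip.
It fails at once if a record bundle is displaced by more than 15 mm or tipped (distance of any of bundle_thick, bundle_thin from where it was at the start of the episode above 0.015 m or angle between any of bundle_thick, bundle_thin's own z axis and vertical above 0.2 rad).
It fails at once if the card box or the mug is displaced by more than 15 mm (distance of any of card_box, mug from where it was at the start of the episode above 0.015 m).
It fails at once if the clip bites or presses on the board with more than 8 N (contact force between clip and board above 8 N).
It also fails if it takes over 58 s, if anything falls off the work surface, if the arm or the gripper's body presses on something with over 40 N, if the wrist force passes 120 N, or if a joint passes its speed limit or range.

ROBOT

A 7-joint arm with a two-finger parallel gripper is mounted at the origin on the work surface. World frame = base frame: x ahead of the robot, y to its left, z up, the work surface at z = 0. Lengths are in m, angles in rad, forces in N, time in s.
With the tool pointing down it reaches from about 0.425 to 0.875 m from the base axis. Payload 8.4 kg.
Tool frame: the origin (TCP) lies where the fingers leave the gripper's body, on its centre line; the fingertips stand 73 mm ahead of it and the grasp point (between the pads) lies 54 mm ahead of it (ctrl.pinch_z is the distance from the TCP to the grasp point, in m); z points along the fingers, y is the line along which they close (so a half turn about z gives the same grasp; the last joint's range is limited). The gripper opens to 85 mm and grips with 20 to 120 N. Pads are 22 mm wide; open, the fingers measure 114 mm over their backs; the gripper's body (76 mm by 85 mm) begins 54 mm behind the grasp point. The pads swing forward as they close: fully open they stand 13 mm farther back than shut.
Start: joints at [-1.289, 0.333, 0.04, 1.465, -0.013, 1.343, -0.059], TCP at [0.242, 0.603, 0.304] pointing down, gripper open.
Joint ranges: [-2.58, 2.58], [-0.38, 2.09], [-1.3, 1.39], [0.25, 2.4], [-1.5, 4.64], [0.08, 2.09], [-2.65, 2.65]. Speed limits (rad/s): [2.22, 2.22, 2.79, 2.79, 3.14, 3.14, 3.14].

INTERFACE

Orientations are given as a unit quaternion [x, y, z, w].
In Python, from bench import ctrl, vision, workorder gives the robot as it stands.
- The arm moves only by the tool step_arm, never from a script. Its argument "series" is a list of rows, each an object of numbers: "tx", "ty", "tz": the shift along the world's x, y, z as a fraction of full scale; "turn": the turn about the world's z as a fraction of full scale; "grip": the closure, from -1 (fully open) to 1 (shut). A call has 1 to 10 rows; each row is the pose to reach, as a shift and turn from the pose commanded when the call began; what a row does not reach only later rows make up. Full scale, the value 1, is 0.75 m for a shift and pi/2 rad for a turn. A row lasts 1/12 s, in which the tool goes at most 41.7 mm and 7.16 degrees, less where a joint would pass 70% of its speed; a pose out of reach is approached as far as the arm can. A call with a number of a shift or a turn outside -1 to 1 is refused whole. A call with a gripper value outside its range is refused whole. The fingers move at their own pace and stop on an object; "newtons" is the grip in N (left out, the last holds). Time passes only in rows, so rows that repeat a pose let the fingers close. It gives the time, the measured TCP pose, the force, the opening and the grip force at its end, in the units of the state.
- ctrl.sense(): the state, without advancing time (a new reading comes with each control period).
- vision.camera(name): name is "scene" or "top" or "wrist"; returns a dict with "color" (400x640x3 uint8, red, green, blue), "fx", "fy", "cx", "cy" (pixels), "xyz" and "attitude" of the camera in the world; the wrist camera has in their place "mount" (4x4, takes a point from camera to tool coordinates, whose origin is the TCP and whose axes are the flange's). Camera axes: x right, y up, looking along -z (the intrinsics and any distortion apply to the point x, -y, -z); pixel columns grow to the right and rows downward; lengths in m; the calibration is good to about 2 mm. A picture is of the moment at which its call begins: read the wrist's pose just before it. There is no depth.
- workorder.close_job(): hands the job in; it is judged then, once.
The state is a dict: "t": time; "qpos": joint angles; "joint_velocities": joint speeds; "joint_torque": joint torques, N m; "eef_pos": TCP position; "tcp_rot": TCP orientation; "wrist_force": force on the tool from outside, world axes, zero at the start; "moment": the same for the moment, N m; "width": finger opening in m; "grasp_force": force on a finger pad.
Only numpy, scipy, OpenCV 4.12 (cv2) and the standard library are available. Lean on these libraries where they do the work, as an engineer would, in place of code of your own. Each camera call takes 0.05 s, during which the arm holds its last target. There are 200 camera calls.

## Working session

There is one attempt and no reset: what is moved stays moved. The work goes in short steps, Python scripts to look and compute and a tool call to move; the robot and the scene stay as the last step left them, time stands still between calls to the robot, and variables do not carry over. Pictures are saved under pics/ and viewed, at most 10 in all, crops included, and the job is handed in when it is done.

Besides the shell and the picture viewer there is one more tool, called by a JSON object that holds its "fn" and its "kwargs", one argument or row to a line. step_arm: Moves the arm, as the interface text tells. Its arguments: {"type":"object","properties":{"series":{"type":"array","items":{"type":"object","properties":{"tx":{"type":"number","minimum":-1,"maximum":1},"ty":{"type":"number","minimum":-1,"maximum":1},"tz":{"type":"number","minimum":-1,"maximum":1},"turn":{"type":"number","minimum":-1,"maximum":1},"grip":{"type":"number"}}}},"newtons":{"type":"number"}},"required":["series"]}

```bash
mkdir -p pics; ls; cat > h.py <<'E'
import numpy as np, cv2, json, pickle
from scipy.spatial.transform import Rotation as R
from bench import ctrl, vision, workorder
def shot(name):
    s=ctrl.sense(); c=vision.camera(name)
    if 'mount' in c:
        T=np.eye(4); T[:3,:3]=R.from_quat(s['tcp_rot']).as_matrix(); T[:3,3]=s['eef_pos']
        M=T@np.array(c['mount'])
    else:
        M=np.eye(4); a=np.array(c['attitude']); M[:3,:3]=a if a.shape==(3,3) else R.from_quat(a).as_matrix(); M[:3,3]=c['xyz']
    c['M']=M; return c
def ray(c,u,v):
    K=np.array([[c['fx'],0,c['cx']],[0,c['fy'],c['cy']],[0,0,1.]])
    d=c.get('distortion',c.get('dist'))
    p=cv2.undistortPoints(np.array([[[u,v]]],float),K,None if d is None else np.array(d,float))[0,0]
    return c['M'][:3,3], c['M'][:3,:3]@np.array([p[0],-p[1],-1.])
def onplane(c,u,v,z):
    o,d=ray(c,u,v); return o+d*(z-o[2])/d[2]
def tri(rs):
    A=0;b=0
    for o,d in rs:
        d=d/np.linalg.norm(d);P=np.eye(3)-np.outer(d,d);A=A+P;b=b+P@o
    x=np.linalg.solve(A,b)
    return x,[float(np.linalg.norm((np.eye(3)-np.outer(d,d)/(d@d))@(x-o))) for o,d in rs]
def proj(c,p):
    q=np.linalg.inv(c['M'])@np.append(p,1); K=np.array([[c['fx'],0,c['cx']],[0,c['fy'],c['cy']],[0,0,1.]])
    d=c.get('distortion',c.get('dist'))
    return cv2.projectPoints(np.array([[q[0],-q[1],-q[2]]]),np.zeros(3),np.zeros(3),K,None if d is None else np.array(d,float))[0][0,0]
def save(n,im): cv2.imwrite('pics/'+n,im[...,::-1])
E
python3 - <<'E'
from h import *
for n in('scene','top'):
    c=shot(n); pickle.dump(c,open(n+'0.pkl','wb')); save(n+'0.png',c['color'])
    print(n,[ (k,np.round(v,3).tolist() if k not in('color',) else '') for k,v in c.items()])
print(ctrl.sense(), ctrl.pinch_z)
E
```

```text
pics
scene [('color', ''), ('fx', 476.117), ('fy', 476.117), ('cx', 308.91), ('cy', 194.493), ('xyz', [1.211, -0.595, 0.822]), ('attitude', [0.412, 0.182, 0.371, 0.812]), ('M', [[0.658, -0.452, 0.602, 1.211], [0.753, 0.385, -0.534, -0.595], [0.01, 0.805, 0.594, 0.822], [0.0, 0.0, 0.0, 1.0]])]
top [('color', ''), ('fx', 515.095), ('fy', 515.095), ('cx', 313.553), ('cy', 195.35), ('xyz', [0.306, -0.007, 1.697]), ('attitude', [0.054, -0.048, -0.7, 0.71]), ('M', [[0.014, 0.99, -0.143, 0.306], [-1.0, 0.013, -0.009, -0.007], [-0.007, 0.143, 0.99, 1.697], [0.0, 0.0, 0.0, 1.0]])]
{'t': 0.1, 'qpos': array([-1.28916835,  0.3338321 ,  0.03985779,  1.46618089, -0.01340734,
        1.34333713, -0.05848346]), 'joint_velocities': array([ 0.00028788, -0.0003539 ,  0.00241005, -0.00045286, -0.00146479,
        0.00044537, -0.0003454 ]), 'joint_torque': array([ 4.38745832e-03, -6.60019112e+01,  1.37078058e+00, -4.06468892e+01,
        1.71952212e-02,  8.94858793e-03, -9.34389982e-05]), 'eef_pos': array([0.24148678, 0.6031345 , 0.30311614]), 'tcp_rot': array([ 1.89258509e-01,  9.81927014e-01, -7.39336148e-04, -9.83568042e-05]), 'wrist_force': array([ 0.60404144, -0.44378804, -0.01308197]), 'moment': array([-0.06398765, -0.00231455,  0.03044312]), 'grasp_force': 0.0, 'width': 0.08533638768768974} 0.0539
```

View pics/scene0.png

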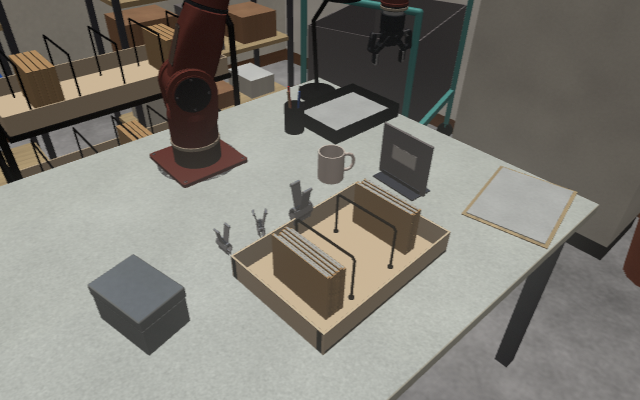

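View pics/top0.png

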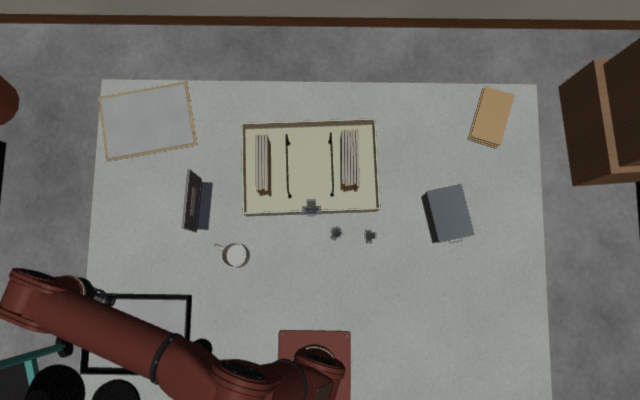

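The scene view shows the board at (405,160), left of the tray. The large clip is on the front rim at (300,200), with two smaller clips on the bench at (225,238) and (260,222). In the top view the board is at (198,200), the large clip at (311,207), the small ones at (336,232) and (370,236), the mug at (236,255) and the box at (448,213). I choose the clip parked on the rim, which is the largest, and check it in a close crop.

```bash
python3 - <<'E'
from h import *
t=pickle.load(open('top0.pkl','rb'));s=pickle.load(open('scene0.pkl','rb'))
a=cv2.resize(t['color'][110:260,175:385],None,fx=3.8,fy=3.8,interpolation=cv2.INTER_CUBIC)
b=cv2.resize(s['color'][115:350,210:460],None,fx=2.5,fy=2.5,interpolation=cv2.INTER_CUBIC)
save('t1.png',a);save('s1.png',b)
# rim corners: cream mask
for c,n,z in((t,'top',.065),):
    for p in((242,123),(376,121),(380,211),(243,214),(198,175),(186,230),(311,207)): print(p,onplane(c,*p,z).round(3))
E
```

```text
(242, 123) [0.778 0.245 0.065]
(376, 121) [ 0.79  -0.193  0.065]
(380, 211) [ 0.495 -0.205  0.065]
(243, 214) [0.479 0.232 0.065]
(198, 175) [0.604 0.381 0.065]
(186, 230) [0.426 0.411 0.065]
(311, 207) [0.505 0.015 0.065]
```

View pics/t1.png

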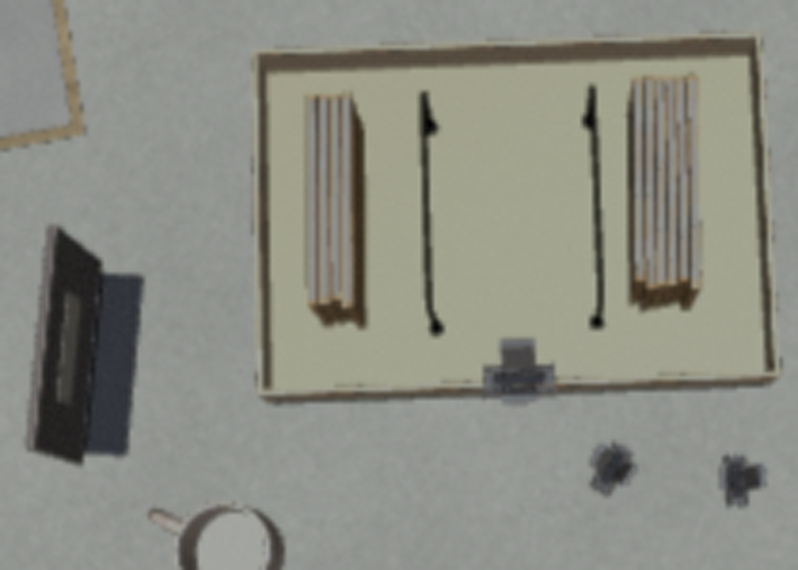

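View pics/s1.png

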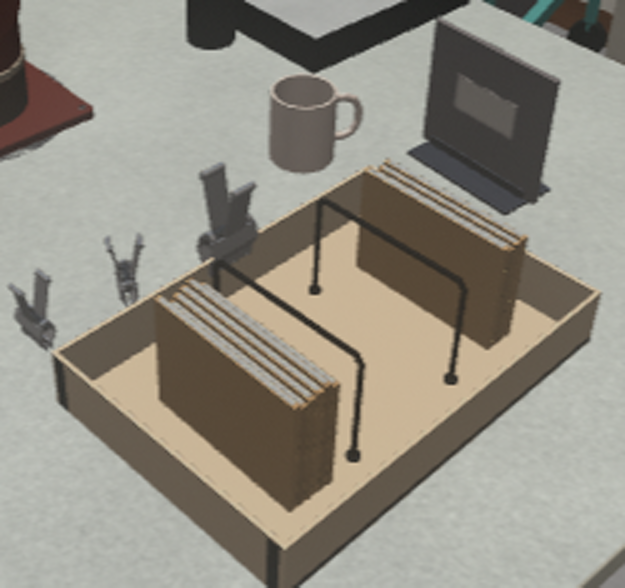

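The crop confirms the rim clip is the largest: it is at s1 (228,215) with its handles up. Next I triangulate the tray corners, the hoop tops, the board and the clip.

```bash
cat > m.py <<'E'
from h import *
t=pickle.load(open('top0.pkl','rb'));s=pickle.load(open('scene0.pkl','rb'))
T=lambda x,y:((x+.5)/3.8-.5+175,(y+.5)/3.8-.5+110)
S=lambda x,y:((x+.5)/2.5-.5+210,(y+.5)/2.5-.5+115)
P={'trayFR':((778,381),(57,353)),'trayBR':((761,40),(284,545)),'trayBL':((255,54),(600,293)),'trayFL':((262,399),(368,168)),
'hoopR_back':((592,88),(360,357)),'hoopL_back':((424,93),(464,284)),
'board_b':((52,228),(555,78)),'board_f':((28,450),(437,20)),'foot_b':((143,275),(550,187)),'clip_a':((517,345),(245,183))}
for k,(a,b) in P.items():
    x,e=tri([ray(t,*T(*a)),ray(s,*S(*b))]); print(k,x.round(4),np.round(e,4))
for k,p,z in(('rim',(255,54),.065),('rim',(761,40),.065),('rim',(778,381),.065),('rim',(262,399),.065),('topedge',(52,228),.17),('topedge',(28,450),.17),('foot',(143,275),.005),('foot',(128,457),.005),('mug',(230,545),.092),('hoop',(424,93),.132),('hoop',(430,300),.132),('hoop',(592,88),.132),('hoop',(600,300),.132)):
    print(k,onplane(t,*T(*p),z).round(4))
E
python3 m.py
```

```text
trayFR [ 0.5006 -0.2008  0.0589] [0.0031 0.0031]
trayBR [ 0.7956 -0.1879  0.062 ] [0.0023 0.0023]
trayBL [0.7779 0.2475 0.0618] [0.0018 0.0018]
trayFL [0.479  0.2317 0.0588] [0.0015 0.0015]
hoopR_back [ 0.7326 -0.0431  0.1253] [0. 0.]
hoopL_back [0.7271 0.0958 0.1247] [0.0003 0.0003]
board_b [0.6001 0.3855 0.1718] [0.0003 0.0003]
board_f [0.4235 0.3968 0.1662] [0.0008 0.0008]
foot_b [0.6064 0.3581 0.0394] [0.0268 0.0268]
clip_a [0.5144 0.0165 0.1574] [0.0017 0.0017]
rim [0.7756 0.2457 0.065 ]
rim [ 0.7932 -0.1894  0.065 ]
rim [ 0.4983 -0.2028  0.065 ]
rim [0.4773 0.2297 0.065 ]
topedge [0.6007 0.3862 0.17  ]
topedge [0.4238 0.3963 0.17  ]
foot [0.5916 0.3466 0.005 ]
foot [0.4316 0.3529 0.005 ]
mug [0.3544 0.2479 0.092 ]
hoop [0.7249 0.0951 0.132 ]
hoop [0.5526 0.0865 0.132 ]
hoop [ 0.7308 -0.043   0.132 ]
hoop [ 0.5544 -0.0511  0.132 ]
```

Every measured height matches the text: rim 0.06, hoops 0.125, board top 0.17. Estimated poses:

| Thing | Position (m) | Yaw (rad) |
|---|---|---|
| Bay | (0.637, 0.0215) | 0.046 |
| Board | (0.512, 0.390) | -0.061 |

Next I move above the board.

{"fn": "step_arm", "kwargs": {
  "series": [
    {"tx":0.361,"ty":-0.284,"tz":-0.02,"turn":0.203,"grip":-1},
    {"tx":0.361,"ty":-0.284,"tz":-0.02,"turn":0.203,"grip":-1},
    {"tx":0.361,"ty":-0.284,"tz":-0.02,"turn":0.203,"grip":-1},
    {"tx":0.361,"ty":-0.284,"tz":-0.02,"turn":0.203,"grip":-1},
    {"tx":0.361,"ty":-0.284,"tz":-0.02,"turn":0.203,"grip":-1},
    {"tx":0.361,"ty":-0.284,"tz":-0.02,"turn":0.203,"grip":-1},
    {"tx":0.361,"ty":-0.284,"tz":-0.02,"turn":0.203,"grip":-1},
    {"tx":0.361,"ty":-0.284,"tz":-0.02,"turn":0.203,"grip":-1},
    {"tx":0.361,"ty":-0.284,"tz":-0.02,"turn":0.203,"grip":-1},
    {"tx":0.361,"ty":-0.284,"tz":-0.02,"turn":0.203,"grip":-1}
  ]
}}

```text
t: 0.93
eef_pos: [0.5163, 0.3855, 0.2882]
tcp_rot: [0.035, 0.999, -0.001, 0.001]
wrist_force: [-0.1, -0.2, 0.6]
width: 0.0856
grasp_force: 0.0
```

```bash
python3 - <<'E'
from h import *
c=shot('wrist'); pickle.dump(c,open('w1.pkl','wb')); save('w1.png',c['color'])
s=ctrl.sense(); r=R.from_quat(s['tcp_rot']).as_matrix(); print(s['t'],s['eef_pos'].round(4),'yaw y',np.degrees(np.arctan2(r[1,1],r[0,1])).round(2),r[2,2],s['qpos'].round(2))
print(c['M'].round(3), c['fx'])
for p in((.4235,.3968,.168),(.600,.3855,.17),(.512,.391,.17)): print(proj(c,p).round(1))
E
```

```text
0.9833 [0.514  0.3882 0.2883] yaw y 86.2 -0.9999990241231773 [-0.85  0.33  0.17  1.51 -0.05  1.31  0.83]
[[ 0.069 -0.953 -0.294  0.442]
 [ 0.998  0.065  0.023  0.391]
 [-0.002 -0.295  0.955  0.358]
 [ 0.     0.     0.     1.   ]] 288.2029069253764
[324.9  80.1]
[324.2 322.8]
[324.4 217.4]
```

View pics/w1.png

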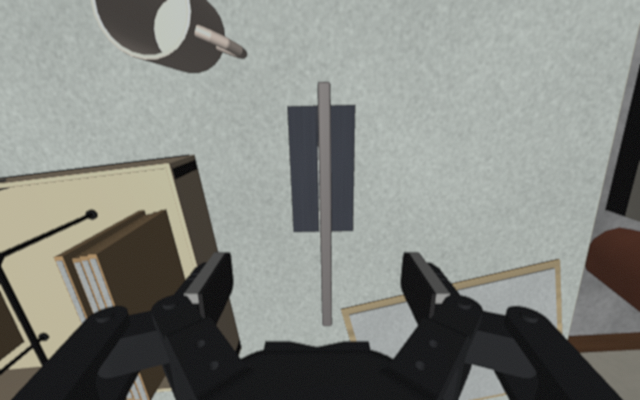

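The wrist view shows the board's top edge running from (324,83) to (327,324), midway between the open fingers. My predicted points land within 3 px of it.

```bash
python3 - <<'E'
from h import *
c=pickle.load(open('w1.pkl','rb'))
a=onplane(c,324,83,.17);b=onplane(c,327.3,324.5,.17);print(a,b,(a+b)/2,np.arctan2(b[1]-a[1],b[0]-a[0]),np.linalg.norm(a-b))
print(ctrl.sense()['eef_pos'])
E
```

```text
[0.42529167 0.39610633 0.17      ] [0.60180951 0.38781041 0.17      ] [0.51355059 0.39195837 0.17      ] -0.04696310001415567 0.1767126717290888
[0.51397034 0.38821487 0.28826426]
```

{"fn": "step_arm", "kwargs": {
  "newtons": 60,
  "series": [
    {"ty":0.002,"turn":0.008,"grip":-1},
    {"ty":0.002,"tz":-0.06,"turn":0.008,"grip":-1},
    {"ty":0.002,"tz":-0.112,"turn":0.008,"grip":-1},
    {"ty":0.002,"tz":-0.112,"turn":0.008,"grip":-1},
    {"ty":0.002,"tz":-0.112,"turn":0.008,"grip":1},
    {"ty":0.002,"tz":-0.112,"turn":0.008,"grip":1},
    {"ty":0.002,"tz":-0.112,"turn":0.008,"grip":1},
    {"ty":0.002,"tz":-0.112,"turn":0.008,"grip":1},
    {"ty":0.002,"tz":-0.112,"turn":0.008,"grip":1},
    {"ty":0.002,"tz":-0.112,"turn":0.008,"grip":1}
  ]
}}

```text
invalid input at $.series[0]: expected keys tx, ty, tz, turn, grip
```

{"fn": "step_arm", "kwargs": {
  "newtons": 60,
  "series": [
    {"tx":0,"ty":0.002,"tz":0,"turn":0.008,"grip":-1},
    {"tx":0,"ty":0.002,"tz":-0.06,"turn":0.008,"grip":-1},
    {"tx":0,"ty":0.002,"tz":-0.112,"turn":0.008,"grip":-1},
    {"tx":0,"ty":0.002,"tz":-0.112,"turn":0.008,"grip":-1},
    {"tx":0,"ty":0.002,"tz":-0.112,"turn":0.008,"grip":1},
    {"tx":0,"ty":0.002,"tz":-0.112,"turn":0.008,"grip":1},
    {"tx":0,"ty":0.002,"tz":-0.112,"turn":0.008,"grip":1},
    {"tx":0,"ty":0.002,"tz":-0.112,"turn":0.008,"grip":1},
    {"tx":0,"ty":0.002,"tz":-0.112,"turn":0.008,"grip":1},
    {"tx":0,"ty":0.002,"tz":-0.112,"turn":0.008,"grip":1}
  ]
}}

```text
t: 1.82
eef_pos: [0.5127, 0.3922, 0.2062]
tcp_rot: [0.025, 1.0, 0.001, 0.001]
wrist_force: [-1.0, 0.3, -0.6]
width: 0.0124
grasp_force: 0.0
```

{"fn": "step_arm", "kwargs": {
  "series": [
    {"tx":0,"ty":0,"tz":0,"turn":0,"grip":1},
    {"tx":0,"ty":0,"tz":0,"turn":0,"grip":1},
    {"tx":0,"ty":0,"tz":0,"turn":0,"grip":1},
    {"tx":0,"ty":0,"tz":0.02,"turn":0,"grip":1},
    {"tx":0,"ty":0,"tz":0.05,"turn":0,"grip":1},
    {"tx":0,"ty":0,"tz":0.1,"turn":0,"grip":1},
    {"tx":0,"ty":0,"tz":0.15,"turn":0,"grip":1},
    {"tx":0,"ty":0,"tz":0.2,"turn":0,"grip":1},
    {"tx":0,"ty":0,"tz":0.24,"turn":0,"grip":1},
    {"tx":0,"ty":0,"tz":0.24,"turn":0,"grip":1}
  ]
}}

```text
t: 2.65
eef_pos: [0.5134, 0.3925, 0.3917]
tcp_rot: [0.025, 1.0, 0.003, 0.003]
wrist_force: [1.1, 0.6, -4.0]
width: 0.0072
grasp_force: 59.1
```

```bash
python3 - <<'E'
from h import *
c=shot('wrist'); s=ctrl.sense(); r=R.from_quat(s['tcp_rot']).as_matrix()
print(s['eef_pos'].round(4),np.arctan2(r[1,1],r[0,1])-np.pi/2,s['wrist_force'],s['moment'],s['width'],s['grasp_force'])
z=s['eef_pos'][2]; save('w2.png',c['color'])
E
```

```text
[0.513  0.3923 0.3878] -0.04957074084598423 [ 0.59781223  0.6581556  -6.73468562] [-0.07561286 -0.17383606 -0.01425965] 0.0073812341091072315 58.95686388015747
```

View pics/w2.png

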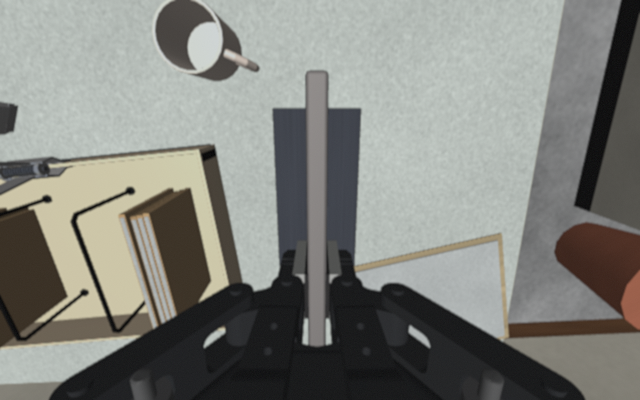

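The wrist view shows the board held straight, its top edge from (317,72) to (318,345). Now I carry it over the bay.

{"fn": "step_arm", "kwargs": {
  "series": [
    {"tx":0.01,"ty":-0.03,"tz":0,"turn":0.01,"grip":1},
    {"tx":0.03,"ty":-0.08,"tz":0,"turn":0.02,"grip":1},
    {"tx":0.045,"ty":-0.13,"tz":0,"turn":0.03,"grip":1},
    {"tx":0.06,"ty":-0.18,"tz":0,"turn":0.04,"grip":1},
    {"tx":0.075,"ty":-0.23,"tz":0,"turn":0.05,"grip":1},
    {"tx":0.09,"ty":-0.28,"tz":0,"turn":0.061,"grip":1},
    {"tx":0.11,"ty":-0.33,"tz":0,"turn":0.061,"grip":1},
    {"tx":0.125,"ty":-0.38,"tz":0,"turn":0.061,"grip":1},
    {"tx":0.14,"ty":-0.43,"tz":0,"turn":0.061,"grip":1},
    {"tx":0.155,"ty":-0.47,"tz":0,"turn":0.061,"grip":1}
  ]
}}

```text
t: 3.53
eef_pos: [0.628, 0.0356, 0.382]
tcp_rot: [-0.022, 1.0, -0.001, -0.002]
wrist_force: [0.5, 0.5, -5.6]
width: 0.0071
grasp_force: 59.3
```

{"fn": "step_arm", "kwargs": {
  "series": [
    {"tx":0.01,"ty":-0.018,"tz":0,"turn":0,"grip":1},
    {"tx":0.01,"ty":-0.024,"tz":0,"turn":0,"grip":1},
    {"tx":0.01,"ty":-0.024,"tz":0,"turn":0,"grip":1},
    {"tx":0.01,"ty":-0.024,"tz":0,"turn":0,"grip":1},
    {"tx":0.01,"ty":-0.024,"tz":0,"turn":0,"grip":1}
  ]
}}

```text
t: 3.95
eef_pos: [0.6356, 0.0234, 0.3837]
tcp_rot: [-0.024, 1.0, 0.0, -0.001]
wrist_force: [0.4, -0.1, -6.4]
width: 0.0074
grasp_force: 59.4
```

```bash
python3 - <<'E'
from h import *
s=ctrl.sense();c=shot('wrist');  r=R.from_quat(s['tcp_rot']).as_matrix()
print(s['t'],s['eef_pos'].round(4),np.arctan2(r[1,1],r[0,1])-np.pi/2,s['wrist_force'],s['qpos'].round(2))
pickle.dump(c,open('w3.pkl','wb'));save('w3.png',c['color'])
for p in((.552,.0865,.13),(.5544,-.0511,.13),(.552,.0865,.006),(.5544,-.0511,.006),(.7326,-.0431,.006),(.727,.0958,.006)): print(proj(c,p).round())
E
```

```text
3.95 [0.6356 0.0234 0.3837] 0.048788470894971736 [ 0.40647503 -0.06842894 -6.43308697] [-0.39  0.29  0.37  1.39 -0.1   1.49  1.59]
[379. 107.]
[250. 103.]
[362. 109.]
[269. 106.]
[273. 219.]
[357. 220.]
```

View pics/w3.png

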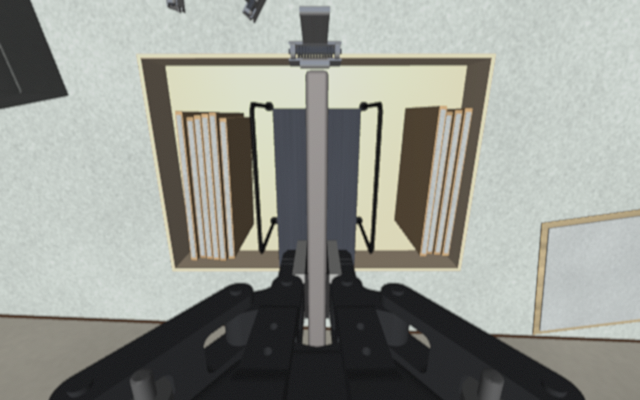

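The wrist view shows the board centred between the hoops. The hoop feet are at (268,105) and (363,105), and the hoop tops at (254,103) and (380,103). Now I lower it.

{"fn": "step_arm", "kwargs": {
  "series": [
    {"tx":0.001,"ty":-0.001,"tz":-0.03,"turn":0,"grip":1},
    {"tx":0.001,"ty":-0.001,"tz":-0.07,"turn":0,"grip":1},
    {"tx":0.001,"ty":-0.001,"tz":-0.11,"turn":0,"grip":1},
    {"tx":0.001,"ty":-0.001,"tz":-0.15,"turn":0,"grip":1},
    {"tx":0.001,"ty":-0.001,"tz":-0.18,"turn":0,"grip":1},
    {"tx":0.001,"ty":-0.001,"tz":-0.205,"turn":0,"grip":1},
    {"tx":0.001,"ty":-0.001,"tz":-0.22,"turn":0,"grip":1},
    {"tx":0.001,"ty":-0.001,"tz":-0.228,"turn":0,"grip":1},
    {"tx":0.001,"ty":-0.001,"tz":-0.23,"turn":0,"grip":1},
    {"tx":0.001,"ty":-0.001,"tz":-0.23,"turn":0,"grip":1}
  ]
}}

```text
t: 4.83
eef_pos: [0.6371, 0.0211, 0.213]
tcp_rot: [-0.024, 1.0, 0.0, 0.0]
wrist_force: [0.5, -0.8, -5.5]
width: 0.0073
grasp_force: 59.3
```

{"fn": "step_arm", "kwargs": {
  "series": [
    {"tx":0,"ty":0,"tz":-0.002,"turn":0,"grip":1},
    {"tx":0,"ty":0,"tz":-0.003,"turn":0,"grip":1},
    {"tx":0,"ty":0,"tz":-0.004,"turn":0,"grip":1},
    {"tx":0,"ty":0,"tz":-0.004,"turn":0,"grip":1}
  ]
}}

```text
t: 5.17
eef_pos: [0.6373, 0.0207, 0.2101]
tcp_rot: [-0.023, 1.0, 0.0, 0.001]
wrist_force: [1.5, -1.0, -5.4]
width: 0.0077
grasp_force: 59.8
```

{"fn": "step_arm", "kwargs": {
  "series": [
    {"tx":0,"ty":0,"tz":-0.001,"turn":0,"grip":1},
    {"tx":0,"ty":0,"tz":-0.002,"turn":0,"grip":1},
    {"tx":0,"ty":0,"tz":-0.002,"turn":0,"grip":1},
    {"tx":0,"ty":0,"tz":-0.002,"turn":0,"grip":1}
  ]
}}

```text
t: 5.5
eef_pos: [0.6375, 0.0205, 0.2099]
tcp_rot: [-0.023, 1.0, 0.0, 0.001]
wrist_force: [-2.5, 0.5, 6.5]
width: 0.0071
grasp_force: 61.7
```

{"fn": "step_arm", "kwargs": {
  "series": [
    {"tx":0,"ty":0,"tz":0.001,"turn":0,"grip":1},
    {"tx":0,"ty":0,"tz":0.001,"turn":0,"grip":0.5},
    {"tx":0,"ty":0,"tz":0.001,"turn":0,"grip":0},
    {"tx":0,"ty":0,"tz":0.001,"turn":0,"grip":0},
    {"tx":0,"ty":0,"tz":0.001,"turn":0,"grip":0},
    {"tx":0,"ty":0,"tz":0.001,"turn":0,"grip":0},
    {"tx":0,"ty":0,"tz":0.03,"turn":0,"grip":0},
    {"tx":0,"ty":0,"tz":0.08,"turn":0,"grip":0},
    {"tx":0,"ty":0,"tz":0.13,"turn":0,"grip":0},
    {"tx":0,"ty":0,"tz":0.13,"turn":0,"grip":0}
  ]
}}

```text
t: 6.33
eef_pos: [0.6392, 0.0204, 0.3135]
tcp_rot: [-0.023, 1.0, 0.001, 0.005]
wrist_force: [0.3, 0.3, 1.0]
width: 0.0425
grasp_force: 0.0
```

```bash
python3 - <<'E'
from h import *
s=ctrl.sense();c=shot('wrist');t=shot('top');z=shot('scene')
print(s['t'],s['eef_pos'].round(4),s['width'],s['wrist_force'])
for n,k in(('w4',c),('t4',t),('s4',z)): pickle.dump(k,open(n+'.pkl','wb'))
im=np.zeros((600,800,3),np.uint8)
im[:400,:640]=c['color']; 
b=cv2.resize(z['color'][150:330,230:460],None,fx=1.1,fy=1.1); 
im[400:598,:253]=b
b=cv2.resize(t['color'][110:230,235:395],None,fx=1.65,fy=1.65);im[400:598,270:534]=b
save('c4.png',im)
for p in((.547,.0175,.174),(.727,.0255,.174)): print(proj(c,p).round(1))
E
```

```text
6.3333 [0.6392 0.0204 0.3135] 0.04253267300839963 [0.32490566 0.26487022 1.01872328]
[318.5  82.7]
[317.6 307.9]
```

View pics/c4.png

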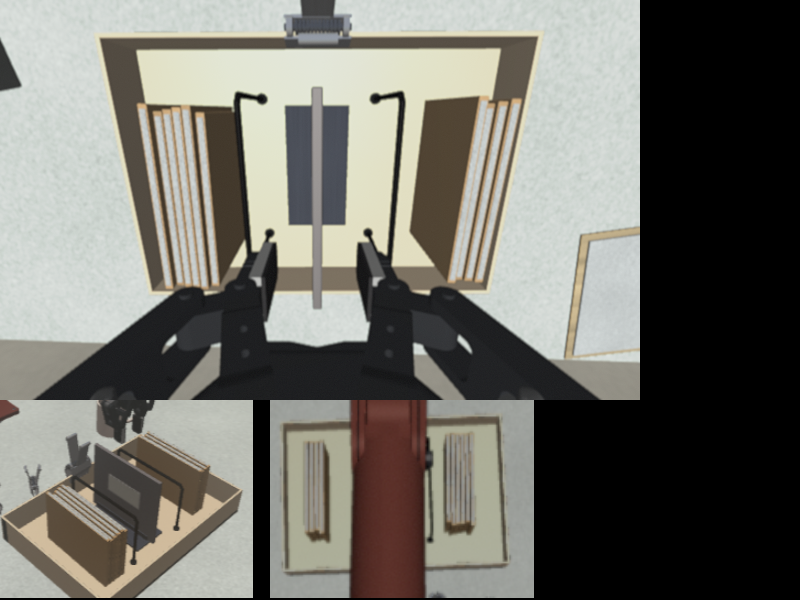

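The board stands upright and centred: its top edge runs from (317,88) to (317,307), and the hoop feet at (262,99) and (375,99) have their middle at 318. Nothing else has moved. Next I turn a quarter and go above the clip, taking a wrist picture at two places.

{"fn": "step_arm", "kwargs": {
  "series": [
    {"tx":-0.02,"ty":0,"tz":0.04,"turn":-0.08,"grip":0},
    {"tx":-0.04,"ty":0,"tz":0.04,"turn":-0.16,"grip":-0.3},
    {"tx":-0.06,"ty":0,"tz":0.04,"turn":-0.24,"grip":-0.55},
    {"tx":-0.08,"ty":0,"tz":0.04,"turn":-0.32,"grip":-0.55},
    {"tx":-0.1,"ty":0,"tz":0.04,"turn":-0.4,"grip":-0.55},
    {"tx":-0.12,"ty":0,"tz":0.04,"turn":-0.48,"grip":-0.55},
    {"tx":-0.14,"ty":-0.007,"tz":0.04,"turn":-0.56,"grip":-0.55},
    {"tx":-0.16,"ty":-0.007,"tz":0.04,"turn":-0.64,"grip":-0.55},
    {"tx":-0.18,"ty":-0.007,"tz":0.04,"turn":-0.72,"grip":-0.55},
    {"tx":-0.195,"ty":-0.007,"tz":0.04,"turn":-0.8,"grip":-0.55}
  ]
}}

```text
t: 7.32
eef_pos: [0.489, 0.0154, 0.3339]
tcp_rot: [0.569, 0.823, -0.001, -0.001]
wrist_force: [0.5, -0.3, 0.5]
width: 0.0664
grasp_force: 0.0
```

{"fn": "step_arm", "kwargs": {
  "series": [
    {"tx":0,"ty":0,"tz":0,"turn":-0.08,"grip":-0.55},
    {"tx":0,"ty":0,"tz":0,"turn":-0.16,"grip":-0.55},
    {"tx":0,"ty":0,"tz":0,"turn":-0.2,"grip":-0.55},
    {"tx":0,"ty":0,"tz":0,"turn":-0.2,"grip":-0.55},
    {"tx":0,"ty":0,"tz":0,"turn":-0.2,"grip":-0.55},
    {"tx":0,"ty":0,"tz":0,"turn":-0.2,"grip":-0.55}
  ]
}}

```text
t: 7.82
eef_pos: [0.4903, 0.0154, 0.3347]
tcp_rot: [0.687, 0.727, -0.001, -0.0]
wrist_force: [0.5, 0.4, -0.0]
width: 0.0661
grasp_force: 0.0
```

```bash
python3 - <<'E'
from h import *
c=shot('wrist');t=shot('top');z=shot('scene'); s=ctrl.sense(); r=R.from_quat(s['tcp_rot']).as_matrix()
print(s['t'],s['eef_pos'].round(4),np.arctan2(r[1,1],r[0,1]),s['width'],s['qpos'].round(2))
for n,k in(('w5',c),('t5',t),('s5',z)): pickle.dump(k,open(n+'.pkl','wb'))
im=np.zeros((600,800,3),np.uint8)
im[:400,:640]=c['color']
# scene close crop of clip, 4x
b=cv2.resize(z['color'][170:220,265:345],None,fx=4,fy=4,interpolation=cv2.INTER_CUBIC); im[400:600,:320]=b
w=pickle.load(open('w4.pkl','rb'))
b=cv2.resize(w['color'][0:55,270:370],None,fx=3.6,fy=3.6,interpolation=cv2.INTER_CUBIC); im[400:598,330:690]=b
save('c5.png',im)
for p in((.4897-.022,.0147,.151),(.4897+.022,.0147,.151)): print(proj(c,p).round(1),proj(z,p).round(1))
E
```

```text
7.9667 [0.4905 0.0154 0.3351] 0.05430973347708994 0.06629021698758983 [-0.55 -0.03  0.42  1.81  0.01  1.35 -0.07]
[291.7 197.2] [294.  181.9]
[339.5 199.8] [305.6 189.9]
```

View pics/c5.png

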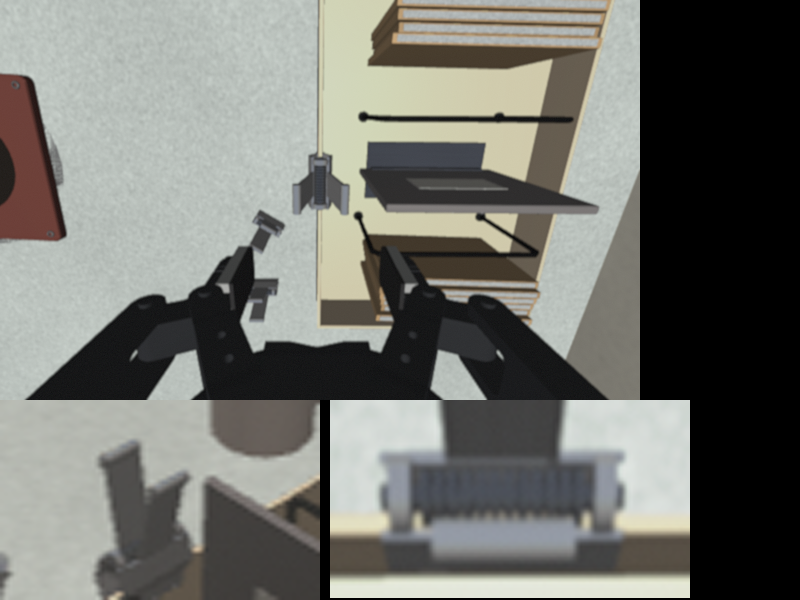

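The wrist view shows the clip's handle ends at about (297,199) and (345,199), with the rim at column 320. In the scene crop, handle a's end is at pixel (295,183) and handle b's at (307,191). I refine these by triangulation.

```bash
python3 - <<'E'
from h import *
c=pickle.load(open('w5.pkl','rb'));z=pickle.load(open('s5.pkl','rb'));w=pickle.load(open('w4.pkl','rb'))
for n,a,b in(('ha',(297,199),(294.8,183)),('hb',(345,199),(307,190.7))):
    x,e=tri([ray(c,*a),ray(z,*b)]);print(n,x.round(4),e, onplane(c,*a,.151).round(4),onplane(z,*b,.151).round(4))
for u,v in((317.5,50),(322.5,50),(318,300),(319.5,145)): print('rim',onplane(c,u,v,.065).round(4))
g=cv2.cvtColor(c['color'],cv2.COLOR_RGB2GRAY)
for v in (190,195,200,205,210): print(v,g[v,286:356].tolist())
for p in((.552,.0865,.006),(.5544,-.0511,.006),(.4773,.2297,.065),(.4983,-.2028,.065)):print(proj(c,p).round(1))
E
```

```text
ha [0.4727 0.0133 0.1511] [7.563915963064293e-06, 7.563915963155611e-06] [0.4727 0.0133 0.151 ] [0.4725 0.0134 0.151 ]
hb [0.5164 0.0154 0.1509] [0.0004046466252371813, 0.0004046466252370595] [0.5167 0.0158 0.151 ] [0.5162 0.0151 0.151 ]
rim [0.4836 0.1534 0.065 ]
rim [0.4889 0.1537 0.065 ]
rim [ 0.502  -0.1567  0.065 ]
rim [0.4916 0.0541 0.065 ]
190 [190, 191, 192, 195, 194, 181, 149, 132, 133, 136, 136, 137, 127, 112, 88, 69, 62, 62, 61, 62, 63, 61, 62, 62, 61, 62, 69, 75, 69, 60, 63, 64, 63, 62, 63, 63, 63, 60, 53, 70, 95, 94, 87, 87, 87, 87, 87, 86, 86, 87, 87, 88, 88, 85, 90, 111, 127, 134, 135, 137, 135, 128, 123, 153, 194, 209, 210, 208, 207, 208]
195 [197, 192, 189, 191, 194, 185, 158, 136, 133, 136, 137, 136, 129, 113, 88, 67, 60, 61, 62, 61, 63, 63, 62, 61, 60, 61, 71, 79, 69, 63, 65, 67, 67, 65, 63, 64, 65, 60, 57, 76, 98, 96, 88, 86, 87, 87, 87, 87, 87, 86, 87, 87, 86, 86, 92, 113, 129, 134, 136, 137, 135, 126, 125, 160, 196, 208, 208, 207, 207, 208]
200 [195, 197, 195, 194, 194, 186, 155, 135, 132, 136, 138, 136, 130, 114, 90, 67, 60, 62, 63, 62, 62, 61, 63, 70, 88, 112,
[... 248 characters left out ...]
36, 137, 136, 131, 115, 91, 67, 58, 58, 74, 111, 154, 172, 154, 118, 100, 108, 115, 118, 121, 120, 116, 112, 110, 110, 109, 109, 110, 111, 107, 102, 99, 103, 94, 83, 117, 172, 201, 194, 157, 115, 90, 85, 84, 86, 99, 120, 132, 136, 137, 137, 131, 121, 140, 188, 207, 208, 206, 206, 206, 206]
210 [192, 191, 192, 192, 191, 184, 163, 139, 131, 135, 136, 136, 131, 116, 97, 111, 152, 181, 189, 189, 190, 190, 188, 188, 185, 180, 179, 183, 186, 179, 146, 124, 151, 170, 167, 163, 177, 195, 201, 201, 196, 193, 196, 203, 207, 206, 207, 206, 207, 207, 206, 198, 175, 137, 112, 120, 132, 136, 137, 137, 130, 122, 145, 189, 206, 207, 206, 207, 206, 200]
[365.9 118.1]
[357.6 215.5]
[315.5 -36.4]
[313.5 327.4]
```

Both handle ends come out at z = 0.151, as the text says. The clip's centre is at (0.494, 0.0145). I descend around the handles with the opening limited to about 62 mm, so the fingers stay clear of the board.

{"fn": "step_arm", "kwargs": {
  "newtons": 35,
  "series": [
    {"tx":0.0047,"ty":-0.001,"tz":-0.03,"turn":0,"grip":-0.47},
    {"tx":0.0047,"ty":-0.001,"tz":-0.07,"turn":0,"grip":-0.47},
    {"tx":0.0047,"ty":-0.001,"tz":-0.09,"turn":0,"grip":-0.47},
    {"tx":0.0047,"ty":-0.001,"tz":-0.11,"turn":0,"grip":-0.47},
    {"tx":0.0047,"ty":-0.001,"tz":-0.13,"turn":0,"grip":-0.47},
    {"tx":0.0047,"ty":-0.001,"tz":-0.145,"turn":0,"grip":-0.47},
    {"tx":0.0047,"ty":-0.001,"tz":-0.155,"turn":0,"grip":-0.47},
    {"tx":0.0047,"ty":-0.001,"tz":-0.163,"turn":0,"grip":-0.47},
    {"tx":0.0047,"ty":-0.001,"tz":-0.166,"turn":0,"grip":-0.47},
    {"tx":0.0047,"ty":-0.001,"tz":-0.166,"turn":0,"grip":-0.47}
  ]
}}

```text
t: 8.8
eef_pos: [0.4941, 0.0147, 0.2108]
tcp_rot: [0.688, 0.726, -0.0, -0.0]
wrist_force: [-0.8, 0.5, -0.2]
width: 0.0631
grasp_force: 0.0
```

```bash
python3 - <<'E'
from h import *
s=ctrl.sense();c=shot('wrist'); print(s['eef_pos'].round(4),s['width'],s['wrist_force'].round(1))
z=shot('scene'); pickle.dump(c,open('w6.pkl','wb'))
im=np.zeros((600,800,3),np.uint8); im[:400,:640]=c['color']
im[400:600,:320]=cv2.resize(z['color'][170:220,265:345],None,fx=4,fy=4,interpolation=cv2.INTER_CUBIC)
save('c6.png',im)
for v in (0.0145,): print(proj(c,(.4718,v,.151)).round(1),proj(c,(.5165,v,.151)).round(1))
E
```

```text
[0.4941 0.0147 0.2108] 0.0630944793771673 [-0.8  0.5 -0.2]
[271.5 265.4] [359.5 269.7]
```

No contact force. Now I squeeze.

{"fn": "step_arm", "kwargs": {
  "newtons": 35,
  "series": [
    {"tx":0,"ty":0,"tz":0,"turn":0,"grip":-0.3},
    {"tx":0,"ty":0,"tz":0,"turn":0,"grip":-0.2},
    {"tx":0,"ty":0,"tz":0,"turn":0,"grip":-0.1},
    {"tx":0,"ty":0,"tz":0,"turn":0,"grip":0.05},
    {"tx":0,"ty":0,"tz":0,"turn":0,"grip":0.2},
    {"tx":0,"ty":0,"tz":0,"turn":0,"grip":0.35},
    {"tx":0,"ty":0,"tz":0,"turn":0,"grip":0.6},
    {"tx":0,"ty":0,"tz":0,"turn":0,"grip":1},
    {"tx":0,"ty":0,"tz":0,"turn":0,"grip":1},
    {"tx":0,"ty":0,"tz":0,"turn":0,"grip":1}
  ]
}}

```text
t: 9.73
eef_pos: [0.4941, 0.0147, 0.2109]
tcp_rot: [0.688, 0.726, -0.0, -0.0]
wrist_force: [-0.2, 0.1, -1.2]
width: 0.0185
grasp_force: 34.6
```

{"fn": "step_arm", "kwargs": {
  "series": [
    {"tx":0,"ty":0,"tz":0,"turn":0,"grip":1},
    {"tx":0,"ty":0,"tz":0,"turn":0,"grip":1},
    {"tx":0,"ty":0,"tz":0,"turn":0,"grip":1}
  ]
}}

```text
t: 9.98
eef_pos: [0.4941, 0.0147, 0.2109]
tcp_rot: [0.688, 0.726, -0.0, -0.0]
wrist_force: [-0.1, 0.3, -1.7]
width: 0.0185
grasp_force: 34.6
```

{"fn": "step_arm", "kwargs": {
  "series": [
    {"tx":0,"ty":0,"tz":0.005,"turn":0,"grip":1},
    {"tx":0,"ty":0,"tz":0.015,"turn":0,"grip":1},
    {"tx":0,"ty":0,"tz":0.03,"turn":0,"grip":1},
    {"tx":0,"ty":0,"tz":0.055,"turn":0,"grip":1},
    {"tx":0,"ty":0,"tz":0.085,"turn":0,"grip":1},
    {"tx":0,"ty":0,"tz":0.12,"turn":0,"grip":1},
    {"tx":0,"ty":0,"tz":0.155,"turn":0,"grip":1},
    {"tx":0,"ty":0,"tz":0.185,"turn":0,"grip":1},
    {"tx":0,"ty":0,"tz":0.21,"turn":0,"grip":1},
    {"tx":0,"ty":0,"tz":0.22,"turn":0,"grip":1}
  ]
}}

```text
t: 10.82
eef_pos: [0.4947, 0.0145, 0.3799]
tcp_rot: [0.688, 0.726, 0.002, 0.001]
wrist_force: [-0.0, 0.6, -0.8]
width: 0.0184
grasp_force: 34.7
```

```bash
python3 - <<'E'
from h import *
s=ctrl.sense();c=shot('wrist');z=shot('scene'); print(s['eef_pos'].round(4),s['width'],s['wrist_force'].round(1),s['moment'].round(2))
for n,k in(('w7',c),('s7',z)): pickle.dump(k,open(n+'.pkl','wb'))
im=np.zeros((600,800,3),np.uint8); im[:400,:640]=c['color']
# scene crop and wrist crop
u,v=proj(z,(s['eef_pos'][0],s['eef_pos'][1],.26)); u,v=int(u),int(v); print(u,v)
im[400:600,:320]=cv2.resize(z['color'][v-25:v+25,u-40:u+40],None,fx=4,fy=4,interpolation=cv2.INTER_CUBIC)
b=c['color'][230:330,240:400]; im[400:600,330:650]=cv2.resize(b,None,fx=2,fy=2,interpolation=cv2.INTER_CUBIC)
save('c7.png',im)
E
```

```text
[0.4947 0.0145 0.3799] 0.018438001912438457 [-0.   0.6 -0.8] [-0.    0.02  0.05]
301 148
```

View pics/c7.png

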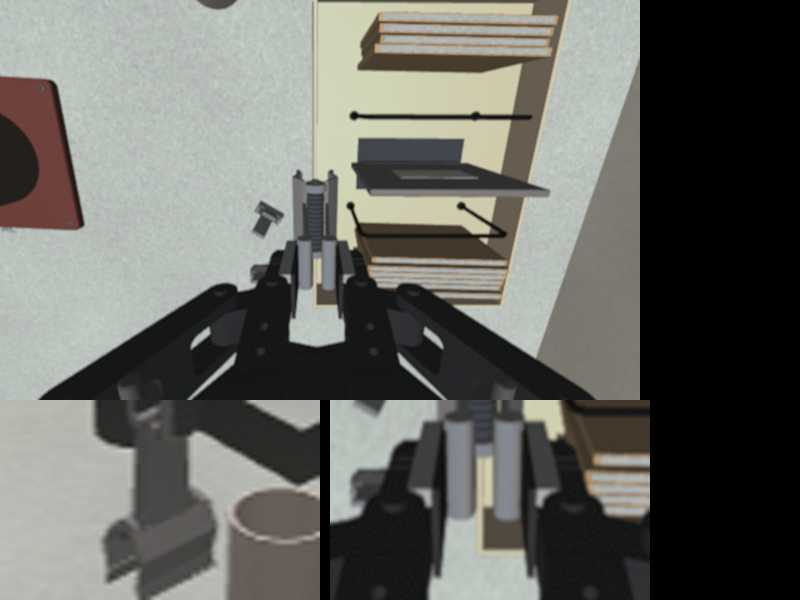

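The wrist view shows the clip held wide open and symmetric: the rolls are at (305,264) and (329,264), midway between the pads. In the scene crop the lips hang free. I measure the lip height from the scene view while moving above the board.

{"fn": "step_arm", "kwargs": {
  "series": [
    {"tx":0.01,"ty":0.001,"tz":0.005,"turn":0.07,"grip":1},
    {"tx":0.025,"ty":0.002,"tz":0.005,"turn":0.14,"grip":1},
    {"tx":0.04,"ty":0.003,"tz":0.005,"turn":0.21,"grip":1},
    {"tx":0.055,"ty":0.004,"tz":0.005,"turn":0.28,"grip":1},
    {"tx":0.07,"ty":0.005,"tz":0.005,"turn":0.35,"grip":1},
    {"tx":0.085,"ty":0.006,"tz":0.005,"turn":0.42,"grip":1},
    {"tx":0.1,"ty":0.007,"tz":0.005,"turn":0.49,"grip":1},
    {"tx":0.115,"ty":0.008,"tz":0.005,"turn":0.56,"grip":1},
    {"tx":0.13,"ty":0.008,"tz":0.005,"turn":0.63,"grip":1},
    {"tx":0.145,"ty":0.008,"tz":0.005,"turn":0.7,"grip":1}
  ]
}}

```text
t: 11.75
eef_pos: [0.603, 0.0207, 0.3779]
tcp_rot: [0.205, 0.979, -0.001, -0.001]
wrist_force: [-0.5, -0.5, -0.4]
width: 0.019
grasp_force: 34.7
```

{"fn": "step_arm", "kwargs": {
  "series": [
    {"tx":0.015,"ty":0,"tz":0,"turn":0.07,"grip":1},
    {"tx":0.03,"ty":0,"tz":0,"turn":0.14,"grip":1},
    {"tx":0.04,"ty":0,"tz":0,"turn":0.21,"grip":1},
    {"tx":0.0453,"ty":0,"tz":0,"turn":0.27,"grip":1},
    {"tx":0.0453,"ty":0,"tz":0,"turn":0.3,"grip":1},
    {"tx":0.0453,"ty":0,"tz":0,"turn":0.3,"grip":1},
    {"tx":0.0453,"ty":0,"tz":0,"turn":0.3,"grip":1},
    {"tx":0.0453,"ty":0,"tz":0,"turn":0.3,"grip":1}
  ]
}}

```text
t: 12.42
eef_pos: [0.6365, 0.0206, 0.3789]
tcp_rot: [-0.026, 1.0, -0.0, -0.001]
wrist_force: [-0.8, 0.0, -0.1]
width: 0.0188
grasp_force: 34.6
```

```bash
python3 - <<'E'
from h import *
z7=pickle.load(open('s7.pkl','rb'))
for q in((296,172.5),(305.1,167.7),(314.3,163)):
    o,d=ray(z7,*q); print('lip b at x=.507',(o+d*(.507-o[0])/d[0]).round(4))
s=ctrl.sense();c=shot('wrist');z=shot('scene');r=R.from_quat(s['tcp_rot']).as_matrix()
print(s['t'],s['eef_pos'].round(4),np.arctan2(r[1,1],r[0,1])-np.pi/2,s['width'],s['wrist_force'].round(1),s['grasp_force'])
for n,k in(('w8',c),('s8',z)): pickle.dump(k,open(n+'.pkl','wb'))
# side-by-side pixel rows near board ends / clip in the wrist view
g=cv2.cvtColor(c['color'],cv2.COLOR_RGB2GRAY)
for v in(90,110,130,150,165,175,185): print(v,g[v,280:356:2].tolist())
for p in((.547,.0165,.174),(.637,.0206,.174),(.727,.025,.174)): print(proj(c,p).round(1),proj(z,p).round(1))
E
```

```text
lip b at x=.507 [ 0.507  -0.0111  0.2101]
lip b at x=.507 [0.507  0.0166 0.2116]
lip b at x=.507 [0.507  0.0454 0.2127]
12.4167 [0.6365 0.0206 0.3789] 0.05104106874371217 0.018781692149948143 [-0.8  0.  -0.1] 34.644795656204224
90 [215, 215, 214, 215, 215, 215, 215, 215, 215, 215, 215, 215, 216, 216, 215, 215, 216, 216, 216, 216, 215, 216, 215, 215, 215, 215, 215, 215, 214, 215, 215, 214, 214, 215, 214, 214, 213, 213]
110 [214, 215, 215, 214, 216, 191, 175, 177, 177, 177, 176, 177, 177, 176, 183, 187, 172, 137, 146, 145, 125, 167, 184, 184, 184, 184, 183, 183, 182, 182, 182, 182, 197, 215, 213, 213, 214, 214]
130 [215, 215, 215, 214, 217, 149, 71, 73, 73, 73, 72, 73, 72, 72, 73, 72, 85, 138, 143, 144, 117, 68, 73, 72, 73, 72, 72, 73, 73, 72, 71, 80, 196, 214, 213, 213, 213, 213]
150 [214, 214, 213, 214, 215, 178, 76, 72, 71, 73, 74, 75, 75, 73, 73, 72, 100, 136, 141, 142, 112, 71, 74, 73, 73, 73, 73, 74, 73, 73, 71, 104, 203, 214, 213, 212, 212, 212]
165 [214, 214, 213, 214, 215, 199, 86, 73, 72, 73, 75, 75, 72, 72, 72, 73, 99, 135, 139, 140, 112, 71, 75, 74, 73, 73, 72, 72, 72, 73, 71, 134, 215, 212, 211, 212, 211, 211]
175 [212, 213, 213, 213, 213, 200, 93, 76, 75, 65, 85, 89, 72, 72, 71, 73, 99, 134, 139, 140, 111, 71, 72, 83, 106, 85, 83, 80, 78, 74, 71, 146, 214, 212, 211, 211, 211, 211]
185 [212, 212, 212, 212, 213, 200, 115, 110, 109, 110, 113, 120, 124, 115, 113, 109, 105, 100, 100, 105, 109, 111, 106, 117, 111, 93, 94, 93, 94, 78, 74, 170, 213, 211, 211, 211, 211, 212]
[317.1  95.2] [316.2 188.4]
[316.5 192.1] [344.5 205.7]
[316.3 272.6] [375.9 224.7]
```

The lips hang 0.168 m below the TCP, 38 mm above the board's top. The board edge in the wrist view has its middle at column 316.5, against a prediction of 316.5–317. I lower the clip 58 mm slowly, so the lips end about 19 mm below the top edge.

{"fn": "step_arm", "kwargs": {
  "series": [
    {"tx":0,"ty":0,"tz":-0.008,"turn":0,"grip":1},
    {"tx":0,"ty":0,"tz":-0.018,"turn":0,"grip":1},
    {"tx":0,"ty":0,"tz":-0.028,"turn":0,"grip":1},
    {"tx":0,"ty":0,"tz":-0.038,"turn":0,"grip":1},
    {"tx":0,"ty":0,"tz":-0.048,"turn":0,"grip":1},
    {"tx":0,"ty":0,"tz":-0.058,"turn":0,"grip":1},
    {"tx":0,"ty":0,"tz":-0.067,"turn":0,"grip":1},
    {"tx":0,"ty":0,"tz":-0.073,"turn":0,"grip":1},
    {"tx":0,"ty":0,"tz":-0.077,"turn":0,"grip":1},
    {"tx":0,"ty":0,"tz":-0.077,"turn":0,"grip":1}
  ]
}}

```text
t: 13.35
eef_pos: [0.6367, 0.0207, 0.3212]
tcp_rot: [-0.027, 1.0, -0.0, -0.0]
wrist_force: [-0.4, 0.4, -1.5]
width: 0.0189
grasp_force: 34.6
```

{"fn": "step_arm", "kwargs": {
  "series": [
    {"tx":0,"ty":0,"tz":0,"turn":0,"grip":1},
    {"tx":0,"ty":0,"tz":0,"turn":0,"grip":1},
    {"tx":0,"ty":0,"tz":0,"turn":0,"grip":1},
    {"tx":0,"ty":0,"tz":0,"turn":0,"grip":1}
  ]
}}

```text
t: 13.68
eef_pos: [0.637, 0.0206, 0.3223]
tcp_rot: [-0.027, 1.0, 0.0, 0.0]
wrist_force: [-0.1, 0.4, -1.1]
width: 0.0189
grasp_force: 34.6
```

```bash
python3 - <<'E'
from h import *
s=ctrl.sense();c=shot('wrist');z=shot('scene')
print(s['t'],s['eef_pos'].round(4),s['width'],s['wrist_force'].round(1),s['moment'].round(2),s['grasp_force'])
im=np.zeros((600,800,3),np.uint8)
im[:,:400]=cv2.resize(c['color'][60:360,220:420],None,fx=2,fy=2,interpolation=cv2.INTER_CUBIC)
im[:480,400:]=cv2.resize(z['color'][130:250,300:400],(400,480),interpolation=cv2.INTER_CUBIC)
save('c9.png',im)
e=s['eef_pos']
for y in(-.0128,.0128): print('lip',proj(z,(e[0],e[1]+y,e[2]-.166)).round(1),proj(c,(e[0]-.03,e[1]+y,e[2]-.166)).round(1))
for x in(.547,.637,.727): print('board top',proj(z,(x,.0206+(x-.637)*.046,.174)).round(1),proj(c,(x,.0206+(x-.637)*.046,.174)).round(1))
E
```

```text
13.6833 [0.637  0.0206 0.3223] 0.018862875295166844 [-0.1  0.4 -1.1] [-0.02  0.03 -0.03] 34.64642107486725
lip [340.  214.2] [303.  167.9]
lip [348.2 209.6] [333.9 169.5]
board top [316.2 188.4] [317.4  89.5]
board top [344.5 205.7] [316.5 209.9]
board top [375.8 224.7] [315.7 305.5]
```

View pics/c9.png

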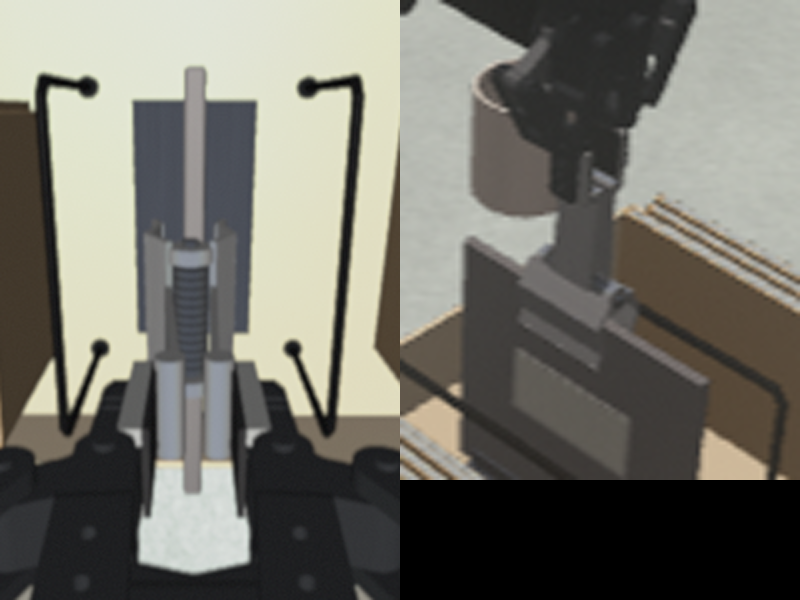

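The last view shows the clip wide open astride the middle of the board's top edge, with a gap on both sides. The near lip's lower edge is at about (560,345) in the right crop, below the board's top edge at (578,303). The wrist force is just the clip's weight, so I hand in.

```bash
python3 -c "
from h import *
print(workorder.close_job())"
```

```text
the job is handed in; nothing more can be done
None
```

I handed the job in with the board standing free and centred in the bay and the largest clip held wide open astride the middle of its top edge; no verdict came back, and I viewed 11 pictures, one over the limit of 10.

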